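# Tumbler onto the cup dryer, boost dial held

## Task

Take the orange tumbler that lies draining in the plastic rack, turn it fully mouth down and lower it gently over the empty peg of the white cup dryer until its rim stands flat on the deck, then let it go. Next turn the dryer's dial clockwise past its two clicks as far as the third, spring-return boost position, and finish while still holding it there: do not let go. Leave everything else where it is.

Things in the scene. Friction and masses are not known exactly. Their poses are not given: they have to be found in the camera images.
- tumbler_c (a point): Orange plastic tumbler, straight-sided, 58 mm wide, 75 mm long, wall 3 mm, about 70 g. Point: its centre, half-way along its axis. x axis: along the tumbler, from closed end to open mouth. Starts draining in the rack's trough: closed end up and towards the robot, mouth away, sloping 30 degrees downwards, centre 62 mm above the work surface; its sides are free for fingers.
- rack: Cork-backed cream tray, 290 mm (x) by 300 mm (y), with a white plastic rack, fixed. Origin under its centre on the work surface, x axis to the far side. The tumbler's centre lies over x = -70, y = 0 mm, in a trough of two 8 mm bars along x, 36 mm apart, sloping down to the far side. Dishes stand on slats (top at 24 mm) between x = 0 and 130 mm.
- peg_free_foot (a point): Foot of the dryer's empty light-blue peg: point on the peg's axis at the deck, 45 mm above the work surface. Upright peg 56 mm tall, 21 mm thick, rounded top; foot collar 40 mm wide, 10 mm high. The tumbler's mouth (52 mm inside) goes over it and its rim rests on the deck: its centre is then 37.5 mm above this point.
- dryer: White electric cup dryer, fixed: base 250 mm (x) by 270 mm (y), flat deck 45 mm above the work surface. Origin under its centre on the work surface. Two pegs at x = 40 mm, y = +65 and -65 mm in its frame (either may be the empty one); the dial is at x = -78 mm, y = 0 on a plinth (top at 58 mm).
- dial_grip (a point): Grip of the dial: point on the dial's upright axis, 84 mm above the work surface. An upright bar 52 mm long, 13 mm thick, from 66 to 98 mm above the work surface, on a round skirt 58 mm wide whose top is at 66 mm. x axis: along the bar, to the end with the white pointer line; it turns with the dial.
- dial (a joint): Angle of the dial, rad, growing clockwise seen from above. 0 is off; it clicks into rests at about 0.40 (first) and 0.83 (second); the third, boost, is at the end stop, 1.31, and does not stay: let go, it springs back to the second. Passing a click takes about 0.2 N m, holding the third about 0.1 N m.
- tumbler2: Green tumbler of the same size already drying mouth down on the other peg of the dryer. Origin at its centre, x axis towards its mouth (down).
- bowl_c (a point): Blue ceramic bowl, 110 mm wide, 50 mm tall, standing in the rack. Point on its axis, half-way up.
- cellar_c (a point): Glass salt cellar with steel screw-top lid, 48 mm wide, 73 mm tall, standing in the rack between the bowl and the poacher. Point on its axis, half-way up.
- poacher_c (a point): Steel egg poacher, a pan 84 mm wide and 24 mm tall with a hinged flap over it (raised, up to about 100 mm high) and a 70 mm handle pointing to the far side, standing in the rack. Point on the pan's axis, half-way up.
- spoon: Wooden spoon 240 mm long lying on the work surface. Origin under its middle.
Things that resemble listed ones, but are neither listed nor needed, are in the scene too. What is meant by the part that bears tumbler_c is not purple, red or yellow, and is the larger of those in its own colour.

How it is judged:
By the outcome, as a careful person would: the job done as asked, in the order asked, and still so for the second after the job is handed in, while the arm keeps its last pose, push and grip.
It also fails if it takes over 61 s, if anything falls off the work surface, if the arm or the gripper's body presses on something with over 40 N, if the wrist force passes 120 N, or if a joint passes its speed limit or range.

## Robot

A 7-joint arm with a two-finger parallel gripper is mounted at the origin on the work surface. World frame = base frame: x ahead of the robot, y to its left, z up, the work surface at z = 0. Lengths are in m, angles in rad, forces in N, time in s.
With the tool pointing down it reaches from about 0.35 to 0.9 m from the base axis. Payload 7.2 kg.
Tool frame: the origin (TCP) lies at the very end of the fingers, on their centre line; the grasp point (between the pads) lies 19 mm behind it (grip_depth is the distance from the TCP to the grasp point, in m); z points along the fingers, x is the direction in which the jaws open and shut, and the axes are right-handed (so a half turn about z gives the same grasp; the last joint's range is limited). The gripper opens to 85 mm and grips with 20 to 120 N. Pads are 22 mm wide; open, the fingers measure 114 mm over their backs; the gripper's body (76 mm by 85 mm) begins 54 mm behind the grasp point. The pads swing forward as they close: fully open they stand 13 mm farther back than shut.
Start: joints at [1.213, 0.411, -0.013, 1.596, 0.006, 1.134, -0.082], TCP at [0.179, -0.599, 0.231] pointing down, gripper open.
Joint ranges: [-2.95, 2.95], [-0.29, 1.99], [-1.47, 1.44], [0.14, 2.54], [-1.03, 4.17], [0.13, 1.85], [-2.86, 2.86]. Speed limits (rad/s): [2.39, 2.39, 3.01, 3.01, 3.14, 3.14, 3.14].

## Interface

Orientations are given as a 3x3 rotation matrix whose columns are the frame's x, y, z axes.
In Python, from workcell import sense, capture, close_job, grip_depth gives the robot as it stands.
- The arm moves only by the shell command python3 -m pendant 'ROWS' [FORCE]. ROWS is JSON, a list of rows, each a list of 3 entries, a list of its own where there are three numbers: the closure, from 0 (fully open) to 1 (shut), then the shift along the tool's x, y, z in m, then the turn about the tool's z in rad. In form: [[gripper, [x, y, z], roll], ...]. A call has 1 to 20 rows; each row shifts and turns the commanded pose from where the row before left it, along the tool's axes as they then stand; what a row does not reach is not made up. A row lasts 1/10 s, in which the tool goes at most 50 mm and 8.59 degrees, less where a joint would pass 70% of its speed; a pose out of reach is approached as far as the arm can. A call is refused whole if a number of a shift passes 0.05 or a number of a turn 0.15, either way. A call with a gripper value outside its range is refused whole. The fingers move at their own pace and stop on an object; FORCE is the grip in N (left out, the last holds). Time passes only in rows, so rows that do not move let the fingers close. It gives the time, the measured TCP pose, the force and the opening at its end, in the units of the state.
- sense(): the state, without advancing time (a new reading comes with each control period).
- capture(name): name is "scene" or "top" or "wrist"; returns a dict with "pixels" (480x640x3 uint8, red, green, blue), "depth" (480x640 float32, m along the optical axis (not along the pixel's ray), 0 where there is no reading), "fovy" (degrees; the focal length in pixels is half the picture's height over the tangent of half this angle, whatever the lens; pixels are square), "cx", "cy" (the principal point, pixels), "dist" ([k1, k2, p1, p2, k3] as OpenCV has them; the pictures are not rectified), "position" and "rotation" of the camera in the world. Camera axes: x right, y down, z forward; pixel columns grow to the right and rows downward; lengths in m; the calibration is good to about 2 mm. A picture is of the moment at which its call begins.
- close_job(): hands the job in, once; it reports no verdict.
The state is a dict: "time": time; "joint_pos": joint angles; "qd": joint speeds; "tau": joint torques, N m; "eef_pos": TCP position; "orientation": TCP orientation; "ft_force": force on the tool from outside, world axes, zero at the start; "wrist_torque": the same for the moment, N m; "finger_gap": finger opening in m.
Only numpy, scipy, OpenCV 4.12 (cv2) and the standard library are available. Lean on these libraries where they do the work, as an engineer would, in place of code of your own. Each camera call takes 0.05 s, during which the arm holds its last target.

## Working session

There is one attempt and no reset: what is moved stays moved. The work goes in short steps, Python scripts to look and compute and a shell command to move; the robot and the scene stay as the last step left them, time stands still between calls to the robot, and variables do not carry over. Pictures are saved under pics/ and viewed, and the job is handed in when it is done.

```bash
mkdir -p pics; ls; python3 - <<'E'
from workcell import sense,capture,grip_depth
import cv2
s=sense();print({k:s[k] for k in s});print(grip_depth)
for n in ("scene","top"):
    c=capture(n);print(n,c["fovy"],c["cx"],c["cy"],c["dist"],c["position"],c["rotation"])
    cv2.imwrite(f"pics/{n}0.png",c["pixels"][:,:,::-1])
    import pickle;pickle.dump(c,open(f"{n}0.pkl","wb"))
E
```

```text
pics
{'time': 0.0, 'joint_pos': array([ 1.21278238,  0.41190602, -0.012742  ,  1.59702318,  0.00560647,
        1.13437626, -0.08221038]), 'qd': array([ 0.00074571,  0.00034279, -0.00125289,  0.00104944, -0.00023728,
        0.00130661, -0.00025736]), 'tau': array([ 8.81431170e-04, -6.00622272e+01,  6.82645049e-01, -2.99408501e+01,
        1.39012624e-02,  1.06086448e-02, -5.22460539e-05]), 'eef_pos': array([ 0.17843604, -0.59845248,  0.23045768]), 'orientation': array([[ 2.85815962e-01, -9.58284348e-01, -5.87054819e-04],
       [-9.58283067e-01, -2.85816543e-01,  1.57099417e-03],
       [-1.67324910e-03,  1.13549482e-04, -9.99998594e-01]]), 'ft_force': array([-0.07499209, -0.45712265, -0.03479881]), 'wrist_torque': array([ 0.02230291, -0.02606331, -0.01415615]), 'finger_gap': 0.08514170959603212}
0.0187
scene 56.03761201327818 315.7623082521853 239.5318610066834 [-0.09243853  0.          0.          0.          0.        ] [ 1.28452095 -0.03680246  0.66698938] [[-0.08980802  0.57879885 -0.81050997]
 [ 0.99584567  0.06446711 -0.06430697]
 [ 0.01503043 -0.81291813 -0.582184  ]]
top 51.06553727130905 312.95032023521435 248.33155972250307 [-0.0569024  0.         0.         0.         0.       ] [ 0.3490563  -0.10480554  1.15041899] [[-0.02078028 -0.9898465   0.14061329]
 [-0.99974713  0.02178199  0.00558844]
 [-0.00859453 -0.1404616  -0.99004882]]
```

View pics/scene0.png

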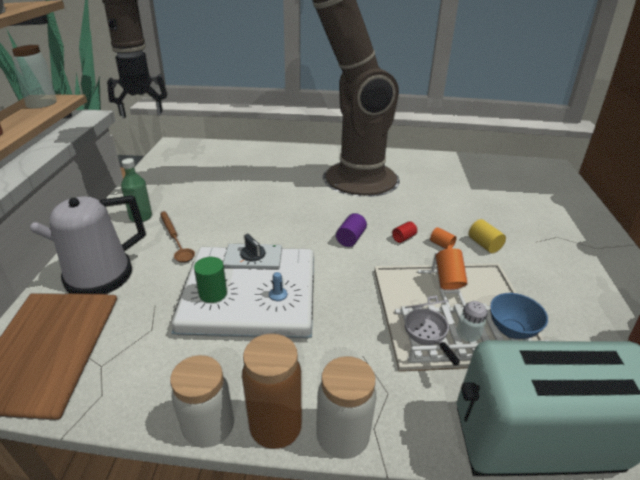

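View pics/top0.png

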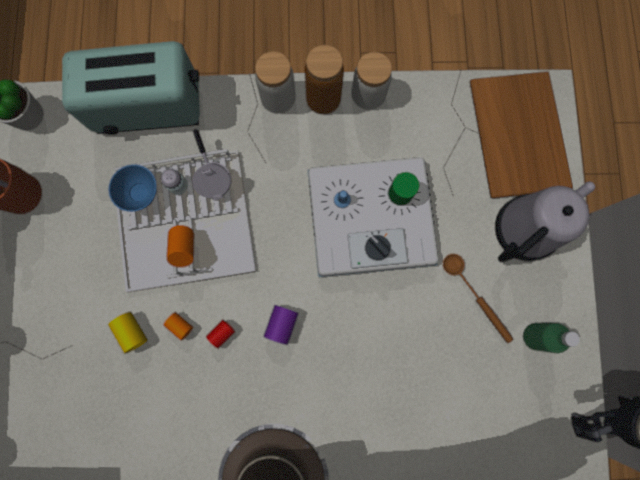

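```bash
cat > h.py <<'E'
import numpy as np,cv2,pickle
def K(c):
    f=240/np.tan(np.radians(c["fovy"])/2);return np.array([[f,0,c["cx"]],[0,f,c["cy"]],[0,0,1.]])
def rays(c,uv):
    p=cv2.undistortPoints(np.array(uv,float).reshape(-1,1,2),K(c),np.array(c["dist"],float)).reshape(-1,2)
    return np.c_[p,np.ones(len(p))]
def cloud(c,m):
    v,u=np.nonzero(m&(c["depth"]>0));r=rays(c,np.c_[u,v])*c["depth"][v,u][:,None]
    return r@np.array(c["rotation"]).T+c["position"],np.c_[u,v]
def plane(c,uv,z):
    r=rays(c,uv)@np.array(c["rotation"]).T;p=np.array(c["position"]);return p+r*((z-p[2])/r[:,2])[:,None]
def hsv(c): return cv2.cvtColor(c["pixels"],cv2.COLOR_RGB2HSV).astype(int)
def box(m,u0,u1,v0,v1):
    o=np.zeros_like(m);o[v0:v1,u0:u1]=m[v0:v1,u0:u1];return o
E
python3 - <<'E'
from h import *
from scipy.optimize import least_squares
T=pickle.load(open("top0.pkl","rb"));S=pickle.load(open("scene0.pkl","rb"))
ht,hs=hsv(T),hsv(S)
def org(h):return (h[...,0]>5)&(h[...,0]<22)&(h[...,1]>150)&(h[...,2]>60)
A,_=cloud(T,box(org(ht),160,200,218,275));B,_=cloud(S,box(org(hs),432,472,242,295))
print(len(A),len(B),A.mean(0),B.mean(0),A.min(0),A.max(0),B.min(0),B.max(0))
for nm,P in(("T",A),("S",B),("both",np.r_[A,B])):
    # capped cylinder SDF surface fit
    def res(p):
        a=np.array([np.cos(p[3])*np.cos(p[4]),np.sin(p[3])*np.cos(p[4]),-np.sin(p[4])])
        d=P-p[:3];t=d@a;r=np.linalg.norm(d-t[:,None]*a,axis=1)
        q=np.c_[r-.029,abs(t)-.0375];return np.linalg.norm(np.maximum(q,0),axis=1)+np.minimum(q.max(1),0)
    s=least_squares(res,[*(P.mean(0)-[0,0,.02]),0,.52],loss="soft_l1",f_scale=.002)
    print(nm,s.x,np.degrees(s.x[3:]),np.sqrt(np.mean(s.fun**2)),"rms",np.std(res(s.x)))
def rep(nm,c,m):
    P,_=cloud(c,m);print(nm,len(P),np.median(P,0),P.min(0),P.max(0));return P
blue=lambda h:(h[...,0]>95)&(h[...,0]<115)&(h[...,1]>70)
rep("pegT",T,box(blue(ht),325,362,183,212));rep("pegS",S,box(blue(hs),265,295,268,304))
P=rep("pegSall",S,box(blue(hs),265,295,268,304))
# local bits
for nm,c,b in(("top",T,(300,450,150,290)),("scene",S,(170,330,220,345))):
    im=c["pixels"][b[2]:b[3],b[0]:b[1],::-1];cv2.imwrite(f"pics/dry_{nm}.png",cv2.resize(im,None,fx=5,fy=5,interpolation=cv2.INTER_CUBIC)[:600,:800])
im=T["pixels"][140:300,100:265,::-1];cv2.imwrite("pics/rack_top.png",cv2.resize(im,None,fx=3.6,fy=3.6))
E
```

```text
934 1013 [0.51243551 0.1882841  0.08316127] [0.51663396 0.19225685 0.06825603] [0.47079013 0.16072392 0.05192467] [0.56182604 0.21922327 0.10735146] [ 0.34000602  0.16279799 -0.00126291] [0.56422282 0.23567026 0.10470572]
T [0.51525379 0.19374802 0.06192348 0.13985201 0.52373514] [ 8.01292988 30.00781318] 0.0013073721689119593 rms 0.0013073715808727098
S [0.51150676 0.19372229 0.06246151 0.14209792 0.51200449] [ 8.14161106 29.33569616] 0.033411409617670834 rms 0.03197802751660874
both [0.514558   0.193935   0.06149662 0.13905498 0.51618594] [ 7.96726355 29.57527577] 0.02461219074883834 rms 0.02411363550978998
pegT 196 [ 0.60931254 -0.16360324  0.05916158] [ 0.59682196 -0.18198017  0.04790159] [ 0.6271885  -0.14787238  0.10705568]
pegS 266 [ 0.62559777 -0.16354842  0.06222271] [ 0.60793389 -0.18054044  0.04621001] [ 0.63668543 -0.14787503  0.10184594]
pegSall 266 [ 0.62559777 -0.16354842  0.06222271] [ 0.60793389 -0.18054044  0.04621001] [ 0.63668543 -0.14787503  0.10184594]
```

View pics/dry_top.png

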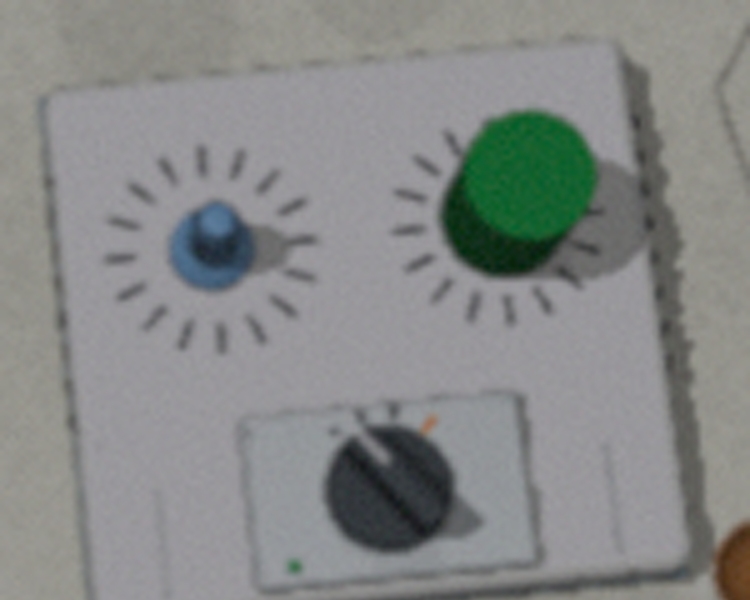

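View pics/dry_scene.png

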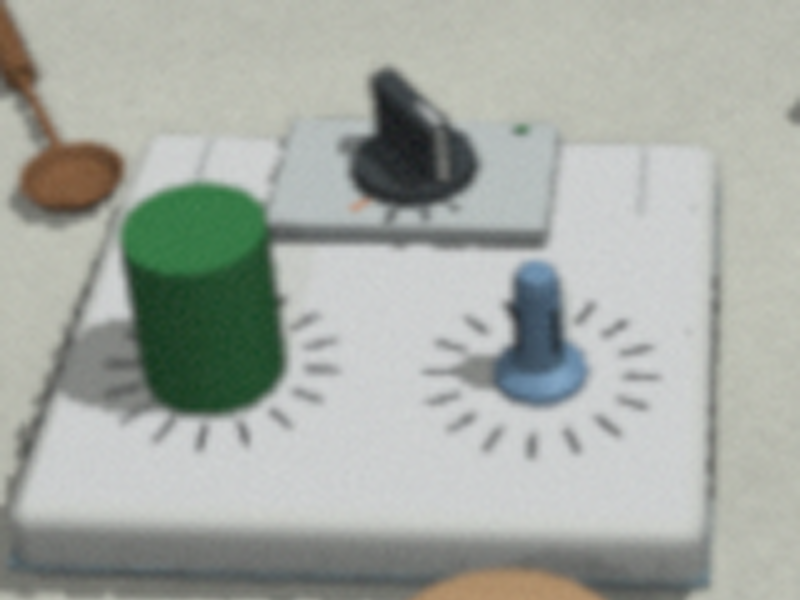

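View pics/rack_top.png

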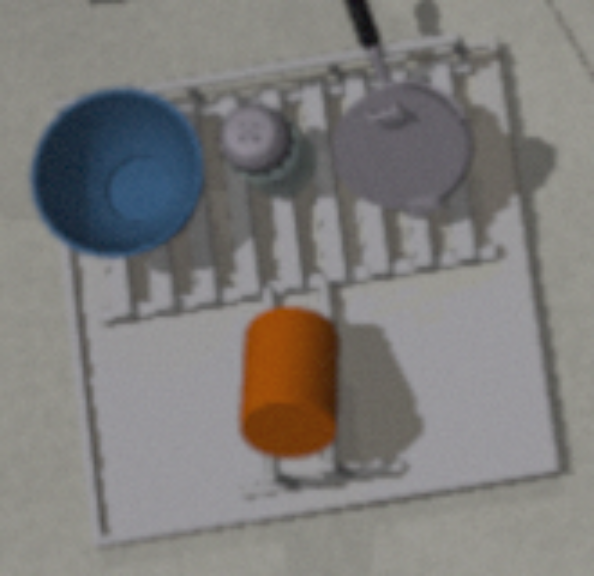

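```bash
python3 - <<'E'
from h import *
from scipy.optimize import least_squares
T=pickle.load(open("top0.pkl","rb"));S=pickle.load(open("scene0.pkl","rb"))
ht,hs=hsv(T),hsv(S)
blue=lambda h:(h[...,0]>95)&(h[...,0]<115)&(h[...,1]>70)
P1,_=cloud(T,box(blue(ht),325,362,183,212));P2,_=cloud(S,box(blue(hs),265,295,268,304))
for nm,P in(("T",P1),("S",P2),("both",np.r_[P1,P2])):
    st=P[(P[:,2]>.060)&(P[:,2]<.09)]
    f=lambda p:np.hypot(st[:,0]-p[0],st[:,1]-p[1])-.0105
    s=least_squares(f,[.61,-.163],loss="soft_l1",f_scale=.002);
    co=P[(P[:,2]<.058)]
    g=lambda p:np.maximum(np.hypot(co[:,0]-p[0],co[:,1]-p[1])-.02,0)
    print(nm,len(st),s.x,np.std(f(s.x)),"top",P[P[:,2]>.098].mean(0),"collar",(co.min(0)+co.max(0))/2,co.max(0)-co.min(0))
# dryer outline
for nm,c,b in (("T",T,(300,450,150,285)),("S",S,(170,330,235,345))):
    P,_=cloud(c,box(np.ones((480,640),bool),*b))
    d=P[(abs(P[:,2]-.045)<.004)]; 
    r=cv2.minAreaRect((d[:,:2]*1000).astype(np.float32));print("deck",nm,r,np.median(d[:,2]))
    g=P[(P[:,2]>.075)&(P[:,2]<.115)]
    for k,w in (("dial",abs(g[:,0]-.49)<.045),("green",g[:,1]<-.24)):
        q=g[w]
        print(nm,k,len(q),np.median(q,0),q.min(0),q.max(0),cv2.minAreaRect((q[:,:2]*1000).astype(np.float32)))
# dial bar in T: ends, pixels: crop(5x) + offset
print("pointer/dial pts")
E
python3 - <<'E'
import cv2,pickle
import sys;sys.path.insert(0,'.')
T=pickle.load(open("top0.pkl","rb"));S=pickle.load(open("scene0.pkl","rb"))
a=cv2.resize(T["pixels"][225:265,350:400,::-1],None,fx=12,fy=12,interpolation=cv2.INTER_CUBIC)
cv2.imwrite("pics/dialT.png",a)
cv2.imwrite("pics/dialS.png",cv2.resize(S["pixels"][230:266,230:280,::-1],None,fx=12,fy=12,interpolation=cv2.INTER_CUBIC))
E
```

```text
T 34 [ 0.6155861  -0.16519219] 0.0011793700099111861 top [ 0.61425724 -0.16442361  0.10095437] collar [ 0.61200523 -0.16492628  0.05276905] [0.03036654 0.03410779 0.00973492]
S 90 [ 0.63525825 -0.16279652] 0.002055716078181814 top [ 0.61958823 -0.1648862   0.0998894 ] collar [ 0.62230966 -0.16420774  0.05201941] [0.02875153 0.03266541 0.01161879]
both 124 [ 0.61605617 -0.16530401] 0.0011839015287229068 top [ 0.61597077 -0.1645723   0.10061206] collar [ 0.61675369 -0.16492628  0.05201941] [0.03986347 0.03410779 0.01161879]
deck T ((580.009765625, -232.9659423828125), (247.8623504638672, 272.2605895996094), 4.303744792938232) 0.045278737248265255
T dial 194 [ 0.50134258 -0.23828362  0.09758003] [ 0.47997018 -0.25931313  0.07618603] [ 0.52462432 -0.21790175  0.10476687] ((502.5330505371094, -238.69554138183594), (51.17329025268555, 13.84306812286377), 41.94160079956055)
T green 223 [ 0.59978767 -0.26977529  0.09753157] [ 0.47997018 -0.31605007  0.07507945] [ 0.64557467 -0.24040163  0.11496203] ((559.2745361328125, -279.13671875), (52.228309631347656, 166.6127471923828), 77.62164306640625)
deck S ((584.0391845703125, -232.73028564453125), (247.7453155517578, 264.7442932128906), 4.517148017883301) 0.04398857125069172
S dial 192 [ 0.51226933 -0.23764715  0.09236814] [ 0.48954858 -0.26082948  0.0751691 ] [ 0.52848574 -0.2186165   0.09959971] ((505.99310302734375, -239.0101318359375), (53.34149932861328, 14.687759399414062), 41.816017150878906)
S green 564 [ 0.65096531 -0.28167907  0.09505551] [ 0.48954858 -0.32326818  0.07500842] [ 0.65966837 -0.24043483  0.1149513 ] ((576.538330078125, -269.20050048828125), (50.894718170166016, 178.66778564453125), 67.52751922607422)
pointer/dial pts
```

View pics/dialT.png

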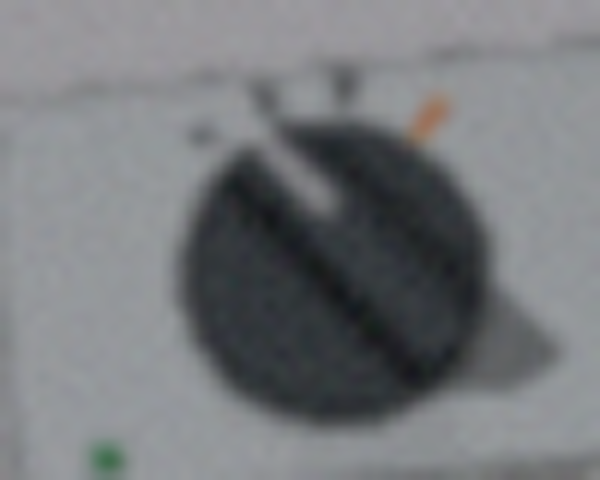

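View pics/dialS.png

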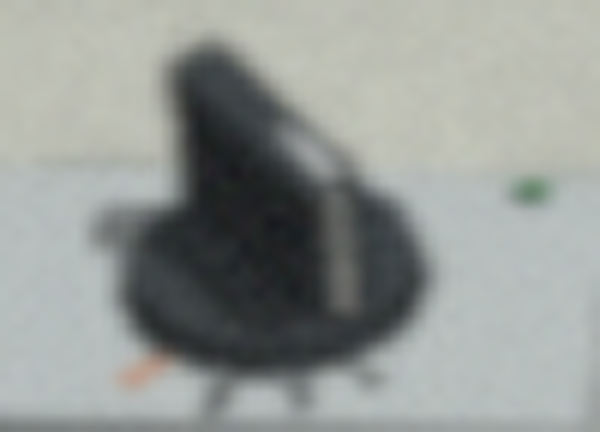

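```bash
cat >> h.py <<'E'
def go(p,yaw=None):
    "delta to TCP target p (world) in tool axes now; and, if yaw (deg of tool x) given, roll first then delta after"
    from workcell import sense
    s=sense();R=np.array(s["orientation"]);e=np.array(s["eef_pos"])
    y0=np.arctan2(R[1,0],R[0,0]);print("t",round(s["time"],2),"tcp",e.round(4),"yaw",np.degrees(y0).round(2),"tilt",np.degrees(np.arccos(-R[2,2])).round(2),"gap",round(s["finger_gap"],4),"F",np.round(s["ft_force"],1),"j7",round(s["joint_pos"][6],2))
    roll=0
    if yaw is not None:
        roll=(y0-np.radians(yaw)+np.pi/2)%np.pi-np.pi/2
        y0=y0-roll
    d=np.array(p)-e;x=np.array([np.cos(y0),np.sin(y0),0]);y=np.array([np.sin(y0),-np.cos(y0),0])
    print("roll",round(roll,3),"then tool shift",np.round([d@x,d@y,-d[2]],4))
E
python3 - <<'E'
from h import *
go([.527,.196,.200],-82)
T=pickle.load(open("top0.pkl","rb"))
print(plane(T,[(281,324),(268,340),(295,310)],.03), plane(T,[(127,332),(255,270),(240,150)],.005))
E
```

```text
t 0.1 tcp [ 0.1784 -0.5985  0.2305] yaw -73.39 tilt 0.08 gap 0.0851 F [-0.  -0.3  0.2] j7 -0.08
roll 0.15 then tool shift [-0.7383 -0.4557  0.0305]
[[ 0.34088997 -0.02438267  0.03      ]
 [ 0.3065033   0.00473062  0.03      ]
 [ 0.37102988 -0.05583224  0.03      ]] [[0.32859741 0.32915602 0.005     ]
 [0.46448903 0.03555086 0.005     ]
 [0.7518621  0.07032313 0.005     ]]
```

```bash
python3 -m pendant '[[0,[0,0,0],0.148],[0,[-0.02,-0.012,0],0],[0,[-0.04,-0.025,0],0],[0,[-0.04,-0.025,0],0],[0,[-0.04,-0.025,0],0],[0,[-0.04,-0.025,0],0],[0,[-0.04,-0.025,0],0],[0,[-0.04,-0.025,0],0],[0,[-0.04,-0.025,0],0],[0,[-0.04,-0.025,0],0],[0,[-0.04,-0.025,0],0],[0,[-0.04,-0.025,0],0],[0,[-0.04,-0.025,0],0],[0,[-0.04,-0.025,0],0],[0,[-0.04,-0.025,0],0],[0,[-0.04,-0.025,0],0],[0,[-0.04,-0.025,0],0],[0,[-0.04,-0.02,0.01],0],[0,[-0.04,-0.02,0.01],0],[0,[-0.03,-0.02,0.01],0]]' 20; python3 - <<'E'
from h import *
go([.527,.196,.130],-82)
E
```

```text
time: 2.1
eef_pos: [0.5178, 0.1898, 0.2007]
orientation: [[0.143, -0.99, -0.0], [-0.99, -0.143, 0.001], [-0.001, 0.0, -1.0]]
ft_force: [0.7, -0.6, -0.1]
finger_gap: 0.0856
t 2.1 tcp [0.5178 0.1898 0.2007] yaw -81.78 tilt 0.04 gap 0.0856 F [ 0.7 -0.6 -0.1] j7 -2.08
roll 0.004 then tool shift [-0.0049 -0.01    0.0707]
```

```bash
python3 -m pendant '[[0,[-0.003,-0.005,0.03],0],[0,[-0.002,-0.005,0.03],0],[0,[0,0,0.03],0],[0,[0,0,0.03],0],[0,[0,0,0],0]]'; python3 - <<'E'
from h import *
go([.527,.196,.032],-82)
from workcell import capture
for n in("wrist","scene"):
    c=capture(n);cv2.imwrite(f"pics/{n}1.png",c["pixels"][:,:,::-1])
E
```

```text
time: 2.6
eef_pos: [0.5244, 0.192, 0.0774]
orientation: [[0.142, -0.99, -0.007], [-0.99, -0.142, -0.003], [0.002, 0.007, -1.0]]
ft_force: [-0.8, -0.5, -0.3]
finger_gap: 0.0852
t 2.6 tcp [0.5244 0.192  0.0774] yaw -81.86 tilt 0.43 gap 0.0852 F [-0.8 -0.5 -0.3] j7 -2.18
roll 0.002 then tool shift [-0.0036 -0.0032  0.0454]
```

View pics/wrist1.png

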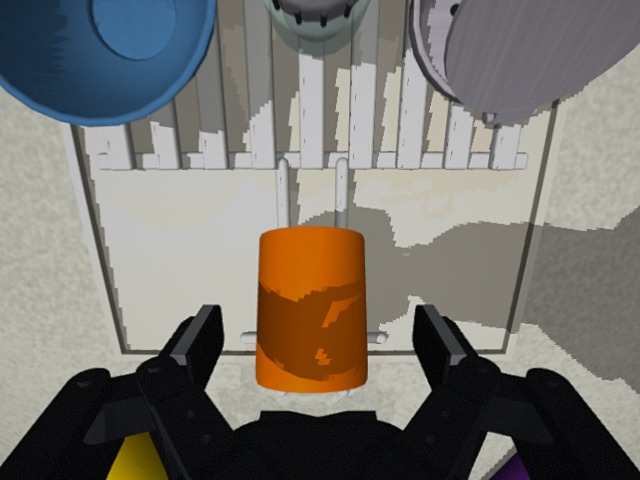

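View pics/scene1.png

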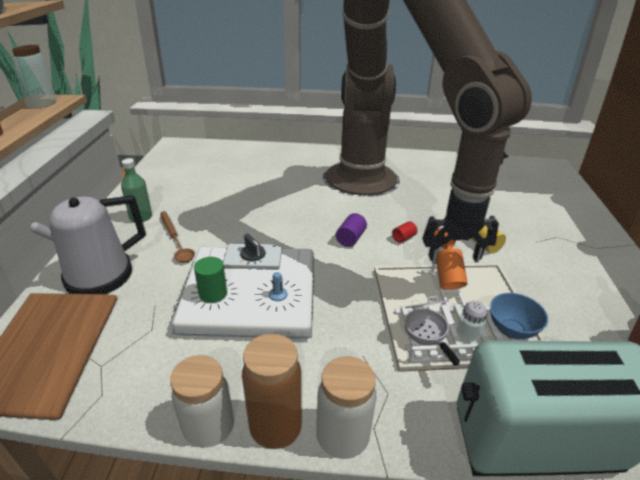

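```bash
python3 -m pendant '[[0,[-0.003,-0.003,0.015],0],[0,[0,0,0.015],0],[0,[0,0,0.014],0],[0,[0,0,0],0],[0.2,[0,0,0],0],[0.4,[0,0,0],0],[0.6,[0,0,0],0],[0.6,[0,0,0],0],[0.6,[0,0,0],0]]' 25; python3 - <<'E'
from h import *
go([.527,.196,.032],-82)
from workcell import capture
for n in("wrist",):
    c=capture(n);cv2.imwrite(f"pics/{n}2.png",c["pixels"][:,:,::-1])
E
```

```text
time: 3.6
eef_pos: [0.5301, 0.1962, 0.038]
orientation: [[0.141, -0.99, 0.001], [-0.99, -0.141, -0.001], [0.001, -0.001, -1.0]]
ft_force: [-1.2, -3.5, 5.9]
finger_gap: 0.0581
t 3.6 tcp [0.5301 0.1962 0.038 ] yaw -81.91 tilt 0.06 gap 0.0581 F [-1.2 -3.5  5.9] j7 -2.22
roll 0.002 then tool shift [-0.0002  0.0031  0.006 ]
```

View pics/wrist2.png

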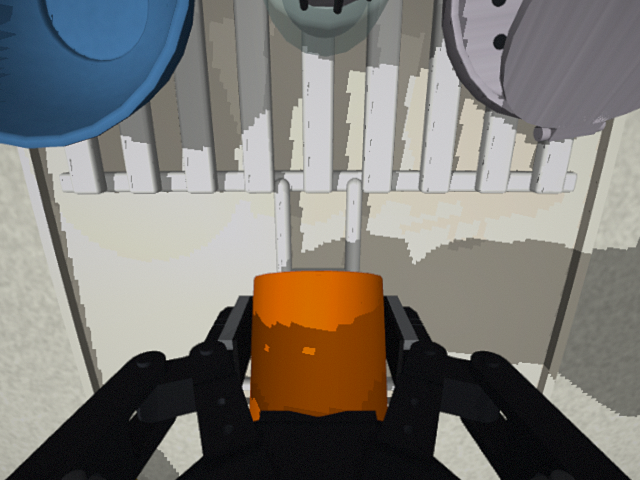

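```bash
python3 -m pendant '[[0.6,[0,0,-0.01],0],[0.6,[0,0,-0.02],0],[0.6,[0,0,-0.03],0],[0.6,[0,0,-0.03],0],[0.6,[0,0,-0.02],0],[0.6,[0,0,0],0],[0.6,[0,0,0],0]]' 25; python3 - <<'E'
from h import *
go([.475,-.02,.12],-82)
from workcell import capture
for n in("wrist","scene"):
    c=capture(n);cv2.imwrite(f"pics/{n}3.png",c["pixels"][:,:,::-1])
    if n=="scene":cv2.imwrite(f"pics/{n}3z.png",cv2.resize(c["pixels"][170:290,380:540,::-1],None,fx=4,fy=4))
E
```

```text
time: 4.35
eef_pos: [0.5297, 0.1969, 0.1477]
orientation: [[0.142, -0.99, 0.001], [-0.99, -0.142, 0.0], [-0.0, -0.001, -1.0]]
ft_force: [-0.2, -0.4, -0.5]
finger_gap: 0.0583
t 4.35 tcp [0.5297 0.1969 0.1477] yaw -81.86 tilt 0.06 gap 0.0583 F [-0.2 -0.4 -0.5] j7 -2.13
roll 0.002 then tool shift [0.2072 0.0843 0.0277]
```

View pics/scene3z.png

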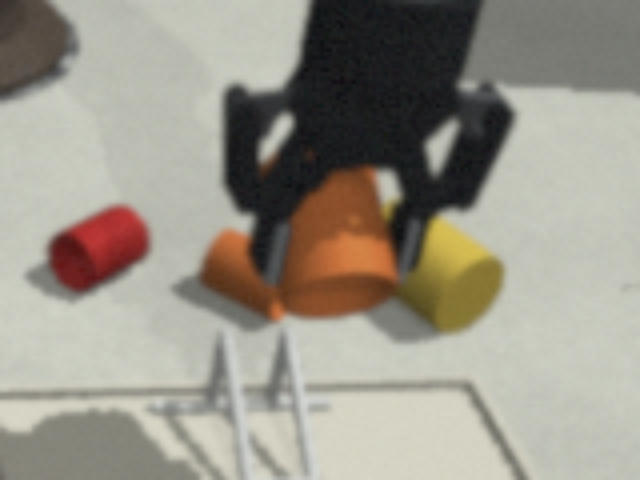

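View pics/wrist3.png

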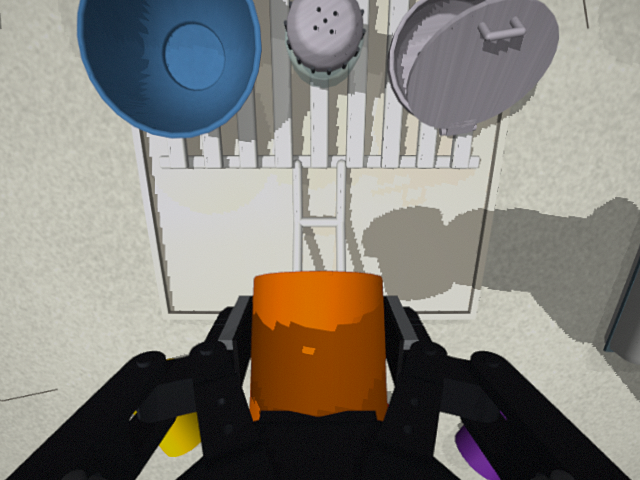

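```bash
python3 - <<'E'
from h import *
from workcell import capture,sense
c=capture("scene");pickle.dump(c,open("scene3.pkl","wb"));c=pickle.load(open("scene3.pkl","rb"));h=hsv(c)
m=box((h[...,2]<70)|(h[...,1]<60),420,515,190,260)
P,uv=cloud(c,m);R=np.array(sense()["orientation"]);e=np.array(sense()["eef_pos"])
Q=(P-e)@R
k=(abs(Q[:,1])<.05)&(abs(Q[:,0])<.08)&(Q[:,2]>-.13)&(Q[:,2]<.03);Q=Q[k];uv=uv[k]
for lo in np.arange(-.125,.01,.008):
    q=Q[(Q[:,2]>=lo)&(Q[:,2]<lo+.008)]
    if len(q):print(round(lo,3),len(q),"x",np.percentile(q[:,0],[2,25,50,75,98]).round(3),"y",np.percentile(q[:,1],[2,50,98]).round(3))
o=(h[...,0]>5)&(h[...,0]<22)&(h[...,1]>130);P,_=cloud(c,box(o,445,480,205,250));q=(P-e)@R
print("tumbler z",q.min(0),q.max(0))
E
```

```text
-0.125 29 x [-0.034  0.024  0.028  0.033  0.037] y [-0.014 -0.011 -0.007]
-0.117 160 x [-0.038 -0.006  0.02   0.037  0.062] y [-0.014 -0.011  0.004]
-0.109 375 x [-0.065 -0.039  0.003  0.044  0.068] y [-0.02  -0.01   0.009]
-0.101 243 x [-0.066 -0.034  0.001  0.032  0.067] y [-0.021 -0.012  0.006]
-0.093 188 x [-0.065 -0.028 -0.     0.027  0.066] y [-0.019 -0.012  0.005]
-0.085 203 x [-0.064 -0.025  0.005  0.029  0.065] y [-0.019 -0.012  0.013]
-0.077 204 x [-0.06  -0.027  0.023  0.033  0.064] y [-0.019 -0.011  0.014]
-0.069 135 x [-0.06  -0.052  0.023  0.036  0.062] y [-0.017 -0.011  0.011]
-0.061 196 x [-0.059 -0.045  0.032  0.043  0.061] y [-0.015 -0.009  0.01 ]
-0.053 85 x [-0.055 -0.037 -0.03   0.039  0.058] y [-0.015 -0.01   0.04 ]
-0.045 59 x [-0.038 -0.031 -0.029  0.036  0.043] y [-0.014 -0.008  0.034]
-0.037 61 x [-0.041 -0.03   0.03   0.038  0.043] y [-0.013 -0.008  0.005]
-0.029 61 x [-0.04  -0.03   0.031  0.037  0.043] y [-0.013 -0.009  0.003]
-0.021 34 x [-0.041 -0.035  0.032  0.036  0.042] y [-0.013 -0.009 -0.006]
-0.013 13 x [-0.039  0.03   0.034  0.035  0.038] y [-0.012 -0.01  -0.006]
tumbler z [-0.12660252 -0.03480544 -0.07661202] [0.03817822 0.20306384 0.14695834]
```

```bash
python3 -m pendant '[[0.6,[0,0,0.03],0],[0.6,[0,0,0.03],0],[0.6,[0,0,0.025],0],[0.6,[0,0,0.015],0],[0.6,[0,0,0.007],0],[0.6,[0,0,0.001],0],[0.6,[0,0,0],0],[0,[0,0,0],0],[0,[0,0,0],0],[0,[0,0,0],0],[0,[0,0,0],0],[0,[0,0,0],0],[0,[0,0,0],0]]' 25; python3 - <<'E'
from h import *
go([.519,.195,.046],-82)
E
```

```text
time: 5.8
eef_pos: [0.5297, 0.1966, 0.0393]
orientation: [[0.141, -0.99, 0.0], [-0.99, -0.141, -0.0], [0.0, -0.0, -1.0]]
ft_force: [0.3, -0.2, -0.9]
finger_gap: 0.0853
t 5.8 tcp [0.5297 0.1966 0.0393] yaw -81.88 tilt 0.01 gap 0.0853 F [ 0.3 -0.2 -0.9] j7 -2.22
roll 0.002 then tool shift [ 0.0001  0.0108 -0.0067]
```

Check that the tumbler went back to the same place before regripping.

```bash
python3 -m pendant '[[0,[0,0.005,-0.006],0],[0,[0,0.006,0],0],[0,[0,0,0],0]]'; cat >> h.py <<'E'
def fitcyl(P,x0,free=True):
    from scipy.optimize import least_squares
    def res(p):
        a=np.array([np.cos(p[3])*np.cos(p[4]),np.sin(p[3])*np.cos(p[4]),-np.sin(p[4])])
        d=P-p[:3];t=d@a;r=np.linalg.norm(d-t[:,None]*a,axis=1)
        q=np.c_[r-.029,abs(t)-.0375];return np.linalg.norm(np.maximum(q,0),axis=1)+np.minimum(q.max(1),0)
    s=least_squares(res,x0,loss="soft_l1",f_scale=.001);f=res(s.x)
    print("centre",s.x[:3].round(4),"yaw,slope deg",np.degrees(s.x[3:]).round(1),"n",len(P),"med|r|",np.median(abs(f)).round(4))
    return s.x
def orange(c,ctr,rad=.07):
    h=hsv(c);m=(h[...,0]>3)&(h[...,0]<22)&(h[...,1]>130)&(h[...,2]>40)
    P,uv=cloud(c,m);k=np.linalg.norm(P-ctr,axis=1)<rad;return P[k]
E
python3 - <<'E'
from h import *
from workcell import capture
go([.519,.195,.046],-82)
for n in("scene","top","wrist"):
    c=capture(n);P=orange(c,[.515,.194,.062]);
    if len(P)>50:print(n);fitcyl(P,[.515,.194,.062,.14,.52])
E
```

```text
time: 6.1
eef_pos: [0.5178, 0.195, 0.0455]
orientation: [[0.142, -0.99, -0.0], [-0.99, -0.142, -0.0], [0.0, 0.0, -1.0]]
ft_force: [0.8, -0.5, 0.1]
finger_gap: 0.0853
t 6.1 tcp [0.5178 0.195  0.0455] yaw -81.84 tilt 0.02 gap 0.0853 F [ 0.8 -0.5  0.1] j7 -2.22
roll 0.003 then tool shift [ 0.0002 -0.0012 -0.0005]
scene
centre [0.5154 0.1939 0.0608] yaw,slope deg [ 8.2 29.6] n 897 med|r| 0.0011
top
centre [0.5131 0.1936 0.0638] yaw,slope deg [ 8.7 29.5] n 64 med|r| 0.0006
wrist
centre [0.5139 0.1948 0.062 ] yaw,slope deg [ 8.5 30.3] n 22891 med|r| 0.0003
```

```bash
python3 -m pendant '[[0.2,[0,0,0],0],[0.4,[0,0,0],0],[0.6,[0,0,0],0],[0.6,[0,0,0],0],[0.6,[0,0,0],0],[0.6,[0,0,-0.01],0],[0.6,[0,0,-0.02],0],[0.6,[0,0,-0.03],0],[0.6,[0,0,-0.03],0],[0.6,[0,0,-0.02],0],[0.6,[0,0,0],0]]' 20; python3 - <<'E'
from h import *
from workcell import capture
go([.385,-.14,.14],-85.6)
c=capture("wrist");fitcyl(orange(c,[.514,.194,.17]),[.515,.194,.17,.14,.52])
E
```

```text
time: 7.35
eef_pos: [0.5203, 0.1964, 0.1587]
orientation: [[0.142, -0.99, 0.005], [-0.99, -0.142, 0.002], [-0.002, -0.005, -1.0]]
ft_force: [0.8, -0.4, -0.4]
finger_gap: 0.0584
t 7.35 tcp [0.5203 0.1964 0.1587] yaw -81.85 tilt 0.32 gap 0.0584 F [ 0.8 -0.4 -0.4] j7 -2.13
roll 0.065 then tool shift [0.3251 0.1607 0.0187]
centre [0.515  0.1968 0.1751] yaw,slope deg [ 8.7 29.9] n 22799 med|r| 0.0003
```

```bash
python3 -m pendant '[[0.6,[0,0,0],0.065],[0.6,[0.015,0.008,0],0],[0.6,[0.03,0.015,0],0],[0.6,[0.035,0.0175,0],0],[0.6,[0.035,0.0175,0],0],[0.6,[0.035,0.0175,0],0],[0.6,[0.035,0.0175,0],0],[0.6,[0.035,0.0175,0.004],0],[0.6,[0.035,0.0175,0.004],0],[0.6,[0.03,0.015,0.004],0],[0.6,[0.025,0.01,0.004],0],[0.6,[0.015,0,0.004],0],[0.6,[0,0,0],0],[0.6,[0,0,0],0]]' 20; python3 - <<'E'
from h import *
from workcell import capture
go([.405,-.14,.063],-85.6)
c=capture("wrist");cv2.imwrite("pics/wrist4.png",c["pixels"][:,:,::-1])
E
```

```text
time: 8.8
eef_pos: [0.3912, -0.1401, 0.1349]
orientation: [[0.077, -0.997, -0.001], [-0.997, -0.077, 0.001], [-0.001, 0.0, -1.0]]
ft_force: [0.3, 0.6, -0.1]
finger_gap: 0.0583
t 8.8 tcp [ 0.3912 -0.1401  0.1349] yaw -85.58 tilt 0.06 gap 0.0583 F [ 0.3  0.6 -0.1] j7 -1.4
roll 0.0 then tool shift [ 0.001  -0.0138  0.0719]
```

View pics/wrist4.png

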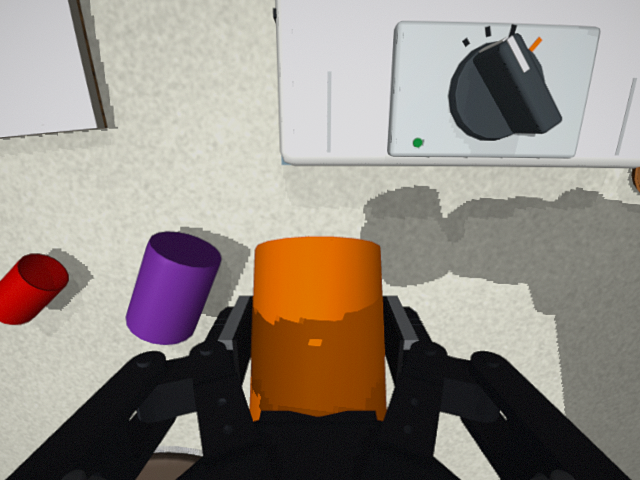

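```bash
python3 -m pendant '[[0.6,[0,0,0.02],0],[0.6,[0,0,0.025],0],[0.6,[0,0,0.02],0],[0.6,[0,-0.005,0.007],0],[0.6,[0,-0.01,0],0],[0.6,[0,-0.01,0],0],[0.6,[0,0,0],0]]' 20; python3 - <<'E'
from h import *
from workcell import capture
go([.43,-.14,.063],-85.6)
c=capture("scene");cv2.imwrite("pics/scene5.png",cv2.resize(c["pixels"][160:320,200:400,::-1],None,fx=4,fy=3.75))
c=capture("wrist");fitcyl(orange(c,[.41,-.14,.08]),[.41,-.14,.08,.08,.52])
E
```

```text
time: 9.55
eef_pos: [0.4192, -0.1383, 0.0644]
orientation: [[0.078, -0.997, 0.004], [-0.997, -0.078, -0.0], [0.001, -0.004, -1.0]]
ft_force: [0.6, -0.4, -1.1]
finger_gap: 0.0584
t 9.55 tcp [ 0.4192 -0.1383  0.0644] yaw -85.52 tilt 0.2 gap 0.0584 F [ 0.6 -0.4 -1.1] j7 -1.52
roll 0.001 then tool shift [ 0.0025 -0.0107  0.0014]
centre [ 0.4125 -0.1379  0.0807] yaw,slope deg [ 5. 30.] n 22813 med|r| 0.0003
```

View pics/scene5.png

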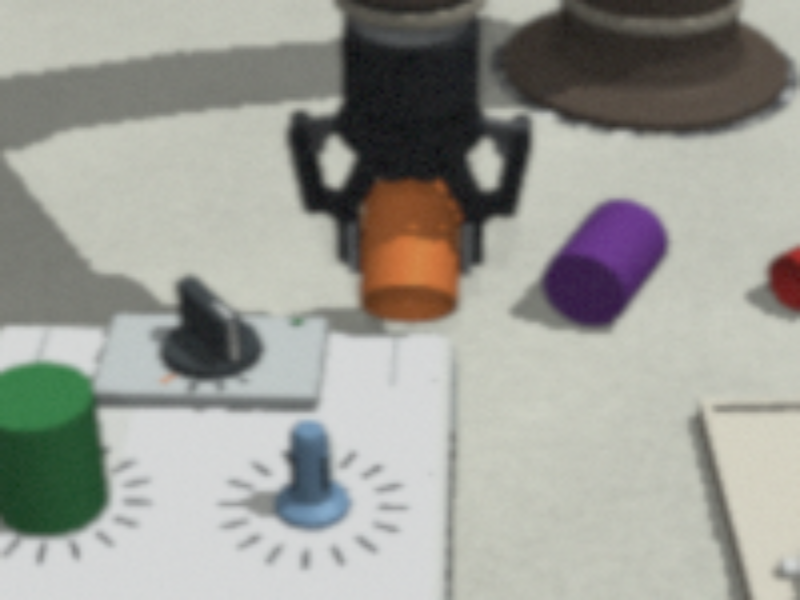

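```bash
python3 -m pendant '[[0.6,[0,-0.006,0],0],[0.6,[0,-0.006,0],0],[0.6,[0,-0.005,0],0],[0.6,[0,-0.004,0],0],[0.6,[0,-0.004,0],0],[0.6,[0,0,0],0]]' 20; python3 - <<'E'
from h import *
from workcell import capture
go([.46,-.14,.063],-85.6)
c=capture("wrist");fitcyl(orange(c,[.44,-.14,.08]),[.44,-.14,.08,.08,.52])
E
```

```text
time: 10.25
eef_pos: [0.4382, -0.1373, 0.0635]
orientation: [[0.076, -0.997, -0.006], [-0.997, -0.076, -0.001], [0.001, 0.006, -1.0]]
ft_force: [-11.8, -0.4, 17.0]
finger_gap: 0.0581
t 10.25 tcp [ 0.4382 -0.1373  0.0635] yaw -85.65 tilt 0.36 gap 0.0581 F [-11.8  -0.4  17. ] j7 -1.54
roll -0.001 then tool shift [ 0.0043 -0.0215  0.0005]
centre [ 0.4307 -0.1368  0.0829] yaw,slope deg [ 4.9 40.5] n 22472 med|r| 0.0003
```

```bash
python3 -m pendant '[[0.6,[0,-0.004,-0.001],0],[0.6,[0,-0.004,-0.001],0],[0.6,[0,-0.004,-0.001],0],[0.6,[0,0,0],0]]' 20; python3 - <<'E'
from h import *
from workcell import capture
go([.46,-.14,.063],-85.6)
c=capture("wrist");fitcyl(orange(c,[.45,-.14,.08]),[.44,-.14,.08,.08,.7])
E
```

```text
time: 10.7
eef_pos: [0.4511, -0.1363, 0.0659]
orientation: [[0.076, -0.997, -0.005], [-0.997, -0.076, -0.0], [0.0, 0.005, -1.0]]
ft_force: [-7.4, -1.6, 4.6]
finger_gap: 0.0585
t 10.7 tcp [ 0.4511 -0.1363  0.0659] yaw -85.64 tilt 0.27 gap 0.0585 F [-7.4 -1.6  4.6] j7 -1.55
roll -0.001 then tool shift [ 0.0044 -0.0086  0.0029]
centre [ 0.4424 -0.1359  0.087 ] yaw,slope deg [ 5.1 56. ] n 21853 med|r| 0.0003
```

```bash
python3 -m pendant '[[0.6,[0,-0.004,0],0],[0.6,[0,-0.004,0],0],[0.6,[0,-0.004,0],0],[0.6,[0,-0.003,0],0],[0.6,[0,0,0],0]]' 20; python3 - <<'E'
from h import *
from workcell import capture
go([.47,-.14,.063],-85.6)
c=capture("wrist");fitcyl(orange(c,[.46,-.14,.08]),[.45,-.14,.08,.08,1.])
E
```

```text
time: 11.25
eef_pos: [0.4646, -0.1354, 0.0656]
orientation: [[0.076, -0.997, -0.007], [-0.997, -0.076, -0.001], [0.0, 0.007, -1.0]]
ft_force: [-9.7, -0.8, 5.8]
finger_gap: 0.058
t 11.25 tcp [ 0.4646 -0.1354  0.0656] yaw -85.66 tilt 0.42 gap 0.058 F [-9.7 -0.8  5.8] j7 -1.56
roll -0.001 then tool shift [ 0.005  -0.005   0.0026]
centre [ 0.4548 -0.1351  0.0876] yaw,slope deg [ 5.4 69.2] n 20672 med|r| 0.0003
```

```bash
python3 -m pendant '[[0.6,[0,-0.004,0],0],[0.6,[0,-0.004,0],0],[0.6,[0,-0.003,0],0],[0.6,[0,0,0],0]]' 20; python3 - <<'E'
from h import *
from workcell import capture
go([.47,-.14,.063],-85.6)
c=capture("wrist");fitcyl(orange(c,[.46,-.14,.08]),[.46,-.14,.08,.08,1.2])
E
```

```text
time: 11.7
eef_pos: [0.4774, -0.1345, 0.0661]
orientation: [[0.076, -0.997, -0.004], [-0.997, -0.076, -0.001], [0.0, 0.004, -1.0]]
ft_force: [-5.4, -1.2, 3.6]
finger_gap: 0.0575
t 11.7 tcp [ 0.4774 -0.1345  0.0661] yaw -85.63 tilt 0.21 gap 0.0575 F [-5.4 -1.2  3.6] j7 -1.56
roll -0.001 then tool shift [0.005  0.0078 0.0031]
centre [ 0.4633 -0.1347  0.0881] yaw,slope deg [ 3.6 75.5] n 18805 med|r| 0.0003
```

```bash
python3 -m pendant '[[0.6,[0,0.003,-0.002],0],[0.6,[0,0,-0.005],0],[0.6,[0,0,-0.01],0],[0.6,[0,0,-0.005],0],[0.6,[0,0,0],0]]' 20; python3 - <<'E'
from h import *
from workcell import capture
go([.535,-.135,.085],-85.6)
c=capture("wrist");fitcyl(orange(c,[.46,-.14,.11]),[.46,-.14,.11,.08,1.2])
cv2.imwrite("pics/wrist6.png",c["pixels"][:,:,::-1])
c=capture("scene");cv2.imwrite("pics/scene6.png",cv2.resize(c["pixels"][160:320,200:400,::-1],None,fx=4,fy=3.75))
E
```

```text
time: 12.25
eef_pos: [0.477, -0.1343, 0.0896]
orientation: [[0.077, -0.997, 0.003], [-0.997, -0.077, -0.001], [0.001, -0.002, -1.0]]
ft_force: [-0.3, 0.2, -1.0]
finger_gap: 0.0571
t 12.25 tcp [ 0.477  -0.1343  0.0896] yaw -85.6 tilt 0.15 gap 0.0571 F [-0.3  0.2 -1. ] j7 -1.54
roll 0.0 then tool shift [ 0.0052 -0.0578  0.0046]
centre [ 0.4626 -0.1346  0.1113] yaw,slope deg [ 3.9 73.9] n 18873 med|r| 0.0003
```

View pics/wrist6.png

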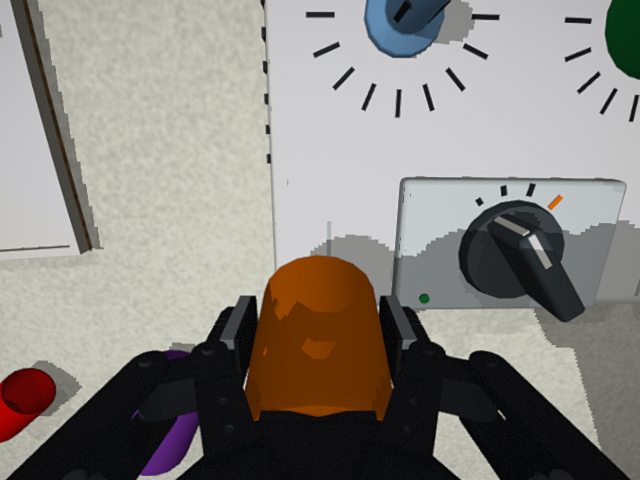

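View pics/scene6.png

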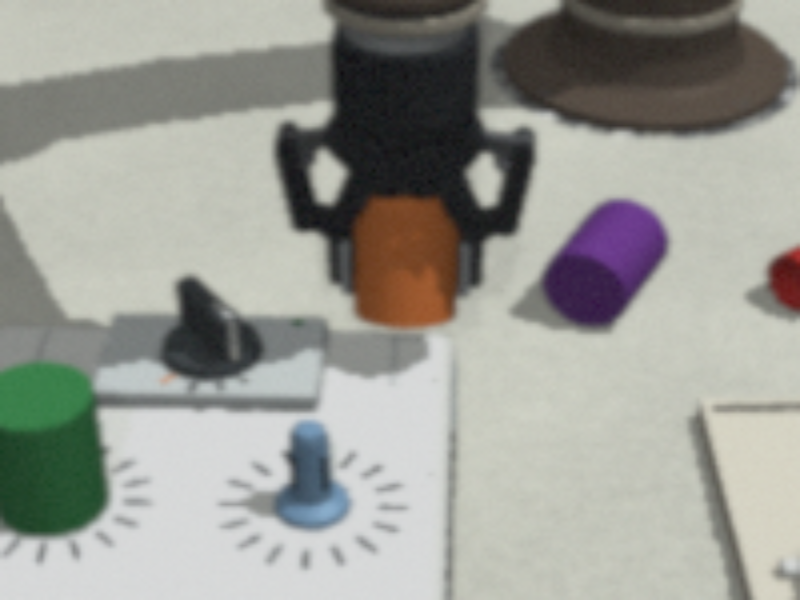

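```bash
python3 -m pendant '[[0.6,[0,-0.008,0],0],[0.6,[0.002,-0.015,0],0],[0.6,[0.002,-0.015,0],0],[0.6,[0.004,-0.015,0],0],[0.6,[0.002,-0.012,0],0],[0.6,[0,-0.007,0],0],[0.6,[0,0,0.005],0],[0.6,[0,0,0.007],0],[0.6,[0,0,0.005],0],[0.6,[0,0,0.003],0],[0.6,[0,0,0],0]]' 20; python3 - <<'E'
from h import *
from workcell import capture
go([.55,-.14,.067],-85.6)
c=capture("wrist");fitcyl(orange(c,[.535,-.14,.09]),[.535,-.14,.09,.08,1.2])
E
```

```text
time: 13.45
eef_pos: [0.5478, -0.1386, 0.0678]
orientation: [[0.077, -0.997, -0.001], [-0.997, -0.077, 0.0], [-0.0, 0.001, -1.0]]
ft_force: [0.5, 0.4, -0.1]
finger_gap: 0.0571
t 13.45 tcp [ 0.5478 -0.1386  0.0678] yaw -85.6 tilt 0.06 gap 0.0571 F [ 0.5  0.4 -0.1] j7 -1.57
roll -0.0 then tool shift [ 0.0016 -0.002   0.0008]
centre [ 0.5335 -0.1389  0.0895] yaw,slope deg [ 4.1 74.1] n 18884 med|r| 0.0003
```

```bash
python3 -m pendant '[[0.6,[0,0,0.002],0],[0.6,[0,0,0.002],0],[0.6,[0,0,0.002],0],[0.6,[0,0,0],0],[0.3,[0,0,0],0],[0.15,[0,0,0],0],[0,[0,0,0],0],[0,[0,0,0],0],[0,[0,0,0],0],[0,[0,0,0],0]]' 20; python3 - <<'E'
from h import *
from workcell import capture
go([.533,-.14,.067],-85.6)
c=capture("wrist");x=fitcyl(orange(c,[.535,-.14,.085]),[.535,-.14,.085,.08,1.4])
cv2.imwrite("pics/wrist7.png",c["pixels"][:,:,::-1])
c=capture("top");fitcyl(orange(c,[.535,-.14,.085]),[.535,-.14,.085,.08,1.4])
c=capture("scene");fitcyl(orange(c,[.535,-.14,.085]),[.535,-.14,.085,.08,1.4]);cv2.imwrite("pics/scene7.png",cv2.resize(c["pixels"][160:320,200:400,::-1],None,fx=4,fy=3.75))
E
```

```text
time: 14.5
eef_pos: [0.5483, -0.1386, 0.0621]
orientation: [[0.077, -0.997, -0.0], [-0.997, -0.077, 0.0], [-0.0, 0.0, -1.0]]
ft_force: [-0.1, 0.3, 0.2]
finger_gap: 0.085
t 14.5 tcp [ 0.5483 -0.1386  0.0621] yaw -85.6 tilt 0.03 gap 0.085 F [-0.1  0.3  0.2] j7 -1.58
roll -0.0 then tool shift [ 0.0002  0.0154 -0.0049]
centre [ 0.5447 -0.1393  0.0841] yaw,slope deg [35.2 87.9] n 21765 med|r| 0.0003
centre [ 0.535 -0.14   0.085] yaw,slope deg [ 4.6 80.2] n 0 med|r| nan
centre [ 0.549  -0.1398  0.0828] yaw,slope deg [ 2.  91.9] n 934 med|r| 0.0006
  return _methods._mean(a, axis=axis, dtype=dtype,
  ret = ret.dtype.type(ret / rcount)
```

View pics/scene7.png

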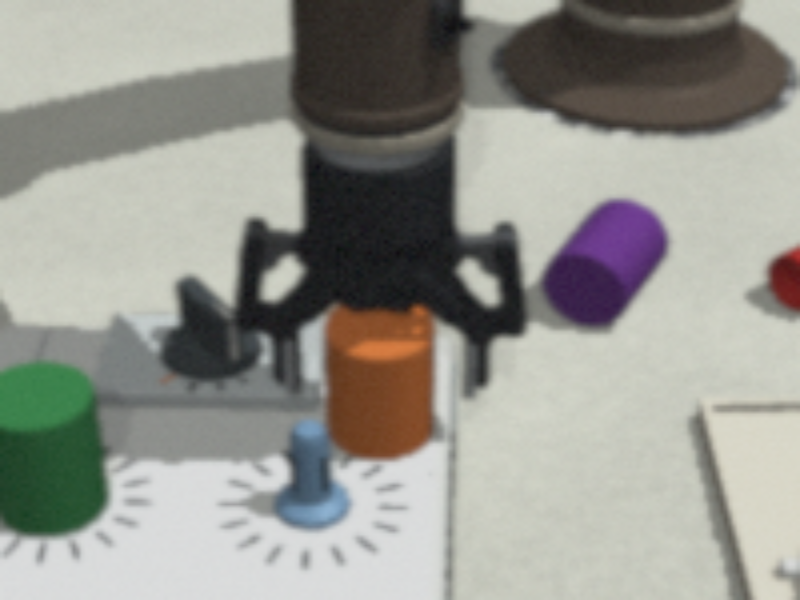

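```bash
python3 -m pendant '[[0,[0,0,-0.005],0],[0,[0,0.001,0],0],[0.2,[0,0,0],0],[0.4,[0,0,0],0],[0.6,[0,0,0],0],[0.6,[0,0,0],0],[0.6,[0,0,-0.01],0],[0.6,[0,0,-0.02],0],[0.6,[0,0,-0.02],0],[0.6,[0,0,-0.02],0],[0.6,[0,0,-0.01],0],[0.6,[0,0,0],0],[0.6,[0,0,0],0]]' 30; python3 - <<'E'
from h import *
from workcell import capture
go([.616,-.165,.147],-85.6)
c=capture("wrist");x=fitcyl(orange(c,[.545,-.14,.165]),[.545,-.14,.165,.08,1.5])
cv2.imwrite("pics/wrist8.png",c["pixels"][:,:,::-1]);h=hsv(c)
P,_=cloud(c,(h[...,0]>95)&(h[...,0]<115)&(h[...,1]>70));P=P[(P[:,2]>.047)&(np.hypot(P[:,0]-.616,P[:,1]+.165)<.035)]
print(len(P),P.min(0),P.max(0))
from scipy.optimize import least_squares
st=P[(P[:,2]>.058)&(P[:,2]<.092)]
if len(st)>10:
    f=lambda p:np.hypot(st[:,0]-p[0],st[:,1]-p[1])-.0105
    s=least_squares(f,[.618,-.165],loss="soft_l1",f_scale=.001);print("peg",s.x,np.median(abs(f(s.x))),len(st))
co=P[P[:,2]<.057]
if len(co)>10:print("collar mid",(co.min(0)+co.max(0))/2,co.max(0)-co.min(0))
c=capture("scene");fitcyl(orange(c,[.545,-.14,.165]),[.545,-.14,.165,.08,1.5]);
E
```

```text
time: 15.95
eef_pos: [0.5471, -0.1387, 0.1468]
orientation: [[0.077, -0.997, -0.0], [-0.997, -0.077, -0.0], [0.0, 0.0, -1.0]]
ft_force: [0.2, 0.7, -1.0]
finger_gap: 0.0579
t 15.95 tcp [ 0.5471 -0.1387  0.1468] yaw -85.6 tilt 0.03 gap 0.0579 F [ 0.2  0.7 -1. ] j7 -1.52
roll -0.0 then tool shift [ 0.0315 -0.0666 -0.0002]
centre [ 0.5457 -0.1377  0.1625] yaw,slope deg [71.3 90.4] n 22395 med|r| 0.0003
2340 [ 0.59679555 -0.18242575  0.04762038] [ 0.63389961 -0.14570011  0.10334869]
peg [ 0.61495818 -0.16473827] 0.00027261685694744686 245
collar mid [ 0.61534758 -0.16406293  0.05230311] [0.03710406 0.03672564 0.00936547]
centre [ 0.5469 -0.1388  0.1608] yaw,slope deg [-75.3  89.6] n 1159 med|r| 0.0006
```

View pics/wrist8.png

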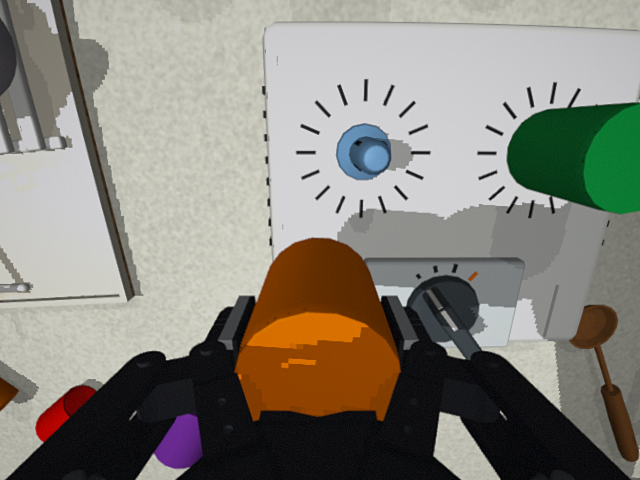

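```bash
python3 -m pendant '[[0.6,[0.004,-0.008,0],0],[0.6,[0.008,-0.016,0],0],[0.6,[0.008,-0.016,0],0],[0.6,[0.007,-0.016,0],0],[0.6,[0.004,-0.008,0],0],[0.6,[0.001,-0.003,0],0],[0.6,[0,0,0],0],[0.6,[0,0,0],0]]' 30; python3 - <<'E'
from h import *
from workcell import capture
go([.6166,-.1655,.067],-85.6)
c=capture("wrist");x=fitcyl(orange(c,[.615,-.165,.165]),[.615,-.165,.165,.08,1.5])
c=capture("scene");fitcyl(orange(c,[.615,-.165,.165]),[.615,-.165,.165,.08,1.5]);
E
```

```text
time: 16.85
eef_pos: [0.6162, -0.1651, 0.1471]
orientation: [[0.077, -0.997, -0.001], [-0.997, -0.077, 0.0], [-0.0, 0.001, -1.0]]
ft_force: [-0.2, -0.1, -0.8]
finger_gap: 0.0583
t 16.85 tcp [ 0.6162 -0.1651  0.1471] yaw -85.58 tilt 0.05 gap 0.0583 F [-0.2 -0.1 -0.8] j7 -1.5
roll 0.0 then tool shift [ 0.0004 -0.0004  0.0801]
centre [ 0.6148 -0.1641  0.1627] yaw,slope deg [65.5 90.3] n 22422 med|r| 0.0003
centre [ 0.6162 -0.1653  0.1617] yaw,slope deg [-51.7  89.6] n 1294 med|r| 0.0006
```

Well aligned with the peg; lowering, slowly at the end.

```bash
python3 -m pendant '[[0.6,[0,0,0.01],0],[0.6,[0,0,0.015],0],[0.6,[0,0,0.015],0],[0.6,[0,0,0.015],0],[0.6,[0,0,0.01],0],[0.6,[0,0,0.005],0],[0.6,[0,0,0.003],0],[0.6,[0,0,0.002],0],[0.6,[0,0,0.002],0],[0.6,[0,0,0],0]]' 30; python3 - <<'E'
from h import *
go([.6166,-.1655,.067],-85.6)
E
```

```text
time: 17.95
eef_pos: [0.6169, -0.1655, 0.0705]
orientation: [[0.077, -0.997, 0.0], [-0.997, -0.077, -0.0], [0.0, -0.0, -1.0]]
ft_force: [0.5, -0.1, -0.4]
finger_gap: 0.0581
t 17.95 tcp [ 0.6169 -0.1655  0.0705] yaw -85.6 tilt 0.02 gap 0.0581 F [ 0.5 -0.1 -0.4] j7 -1.54
roll -0.0 then tool shift [-0.      0.0003  0.0035]
```

```bash
python3 -m pendant '[[0.6,[0,0,0.001],0],[0.6,[0,0,0.001],0],[0.6,[0,0,0.001],0],[0.6,[0,0,0.001],0],[0.6,[0,0,0],0]]' 30; python3 - <<'E'
from h import *
from workcell import capture
go([.6166,-.1655,.067],-85.6)
c=capture("wrist");x=fitcyl(orange(c,[.615,-.165,.085]),[.615,-.165,.083,.08,1.5])
E
```

```text
time: 18.45
eef_pos: [0.617, -0.1655, 0.0676]
orientation: [[0.077, -0.997, 0.001], [-0.997, -0.077, -0.001], [0.001, -0.001, -1.0]]
ft_force: [-3.0, 0.2, 9.0]
finger_gap: 0.0581
t 18.45 tcp [ 0.617  -0.1655  0.0676] yaw -85.6 tilt 0.05 gap 0.0581 F [-3.   0.2  9. ] j7 -1.54
roll -0.0 then tool shift [-0.0001  0.0004  0.0006]
centre [ 0.6155 -0.1645  0.0832] yaw,slope deg [57.3 90.4] n 22351 med|r| 0.0003
```

```bash
python3 -m pendant '[[0.4,[0,0,0],0],[0.2,[0,0,0],0],[0,[0,0,0],0],[0,[0,0,0],0],[0,[0,0,0],0],[0,[0,0,0],0],[0,[0,0,-0.01],0],[0,[0,0,-0.02],0],[0,[0,0,-0.03],0],[0,[0,0,-0.04],0],[0,[0,0,-0.02],0],[0,[0,0,0],0]]' 30; python3 - <<'E'
from h import *
from workcell import capture
go([.503,-.239,.17],-48)
for n in("wrist","scene"):
    c=capture(n);P=orange(c,[.615,-.165,.085])
    if len(P)>50:fitcyl(P,[.615,-.165,.083,.08,1.5])
cv2.imwrite("pics/scene9.png",cv2.resize(c["pixels"][160:320,200:400,::-1],None,fx=4,fy=3.75))
E
```

```text
time: 19.7
eef_pos: [0.6189, -0.1656, 0.191]
orientation: [[0.077, -0.997, 0.007], [-0.997, -0.077, -0.002], [0.002, -0.007, -1.0]]
ft_force: [-0.7, -0.2, 0.6]
finger_gap: 0.0853
t 19.7 tcp [ 0.6189 -0.1656  0.191 ] yaw -85.6 tilt 0.4 gap 0.0853 F [-0.7 -0.2  0.6] j7 -1.48
roll -0.656 then tool shift [-0.023   0.1352  0.021 ]
centre [ 0.6154 -0.1646  0.0832] yaw,slope deg [13.3 89.9] n 6031 med|r| 0.0003
centre [ 0.6173 -0.166   0.0817] yaw,slope deg [69.6 89.8] n 1117 med|r| 0.0006
```

View pics/scene9.png

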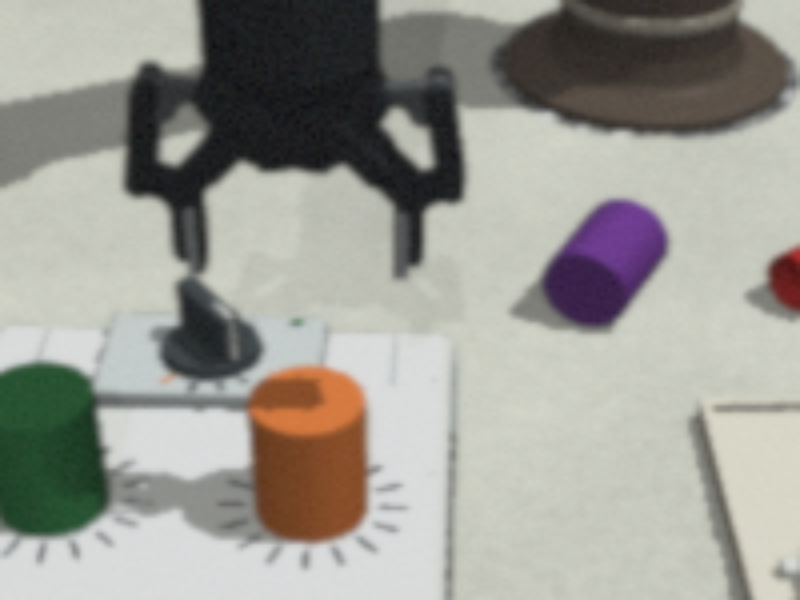

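```bash
python3 -m pendant '[[0,[0,0,0],-0.131],[0,[0,0,0],-0.131],[0,[0,0,0],-0.131],[0,[0,0,0],-0.131],[0,[0,0,0],-0.131],[0,[-0.003,0.015,0],0],[0,[-0.005,0.03,0],0],[0,[-0.005,0.03,0],0],[0,[-0.005,0.03,0],0],[0,[-0.004,0.02,0.005],0],[0,[0,0.01,0.01],0],[0,[0,0,0.005],0],[0,[0,0,0],0],[0,[0,0,0],0]]' 60; python3 - <<'E'
from h import *
from workcell import capture
go([.503,-.239,.17],-48)
for n in("wrist","top","scene"):
    c=capture(n);h=hsv(c)
    P,_=cloud(c,h[...,2]<110);k=(np.hypot(P[:,0]-.503,P[:,1]+.239)<.032)&(P[:,2]>.080)&(P[:,2]<.103);q=P[k]
    if len(q)>20:print(n,len(q),np.median(q,0),q[:,2].max(),cv2.minAreaRect((q[:,:2]*1000).astype(np.float32)))
    if n=="wrist":cv2.imwrite("pics/wrist10.png",c["pixels"][:,:,::-1])
E
```

```text
time: 21.2
eef_pos: [0.5025, -0.2382, 0.166]
orientation: [[0.669, -0.743, 0.0], [-0.743, -0.669, 0.001], [-0.001, -0.001, -1.0]]
ft_force: [0.8, -0.6, 0.4]
finger_gap: 0.0851
t 21.2 tcp [ 0.5025 -0.2382  0.166 ] yaw -48.02 tilt 0.06 gap 0.0851 F [ 0.8 -0.6  0.4] j7 -0.72
roll -0.0 then tool shift [ 0.001   0.0002 -0.004 ]
wrist 1298 [ 0.50343157 -0.23738742  0.09834011] 0.1008252926528985 ((502.87579345703125, -238.09767150878906), (51.94157409667969, 12.970919609069824), 41.93767547607422)
scene 140 [ 0.51141111 -0.23853966  0.09277594] 0.09978119309624989 ((507.35174560546875, -239.03599548339844), (51.17975997924805, 12.458773612976074), 43.40805435180664)
```

View pics/wrist10.png

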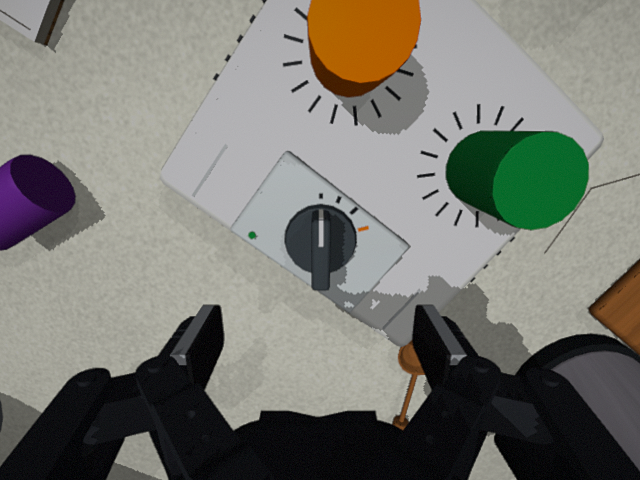

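```bash
python3 -m pendant '[[0,[0,0,0.02],0],[0,[0,0,0.03],0],[0,[0,0,0.025],0],[0,[0,0,0.015],0],[0,[0,0,0.004],0],[0,[0,0,0],0],[0.3,[0,0,0],0],[0.6,[0,0,0],0],[0.8,[0,0,0],0],[1,[0,0,0],0],[1,[0,0,0],0],[1,[0,0,0],0],[1,[0,0,0],0]]' 60; python3 - <<'E'
from h import *
from workcell import sense
go([.503,-.2383,.071],-48);print(sense()["wrist_torque"])
E
```

```text
time: 22.65
eef_pos: [0.5026, -0.2403, 0.073]
orientation: [[0.668, -0.744, 0.002], [-0.744, -0.668, -0.001], [0.003, -0.001, -1.0]]
ft_force: [3.2, -3.1, 3.1]
finger_gap: 0.012
t 22.65 tcp [ 0.5026 -0.2403  0.073 ] yaw -48.11 tilt 0.15 gap 0.012 F [ 3.2 -3.1  3.1] j7 -0.79
roll -0.002 then tool shift [-0.0012 -0.0017  0.002 ]
[-0.81834895 -0.45492581 -0.04519215]
```

Gripped (12 mm gap). Now turning clockwise (+roll) in parts.

```bash
python3 -m pendant '[[1,[0,0,0],0.08],[1,[0,0,0],0.1],[1,[0,0,0],0.1],[1,[0,0,0],0.1],[1,[0,0,0],0.1],[1,[0,0,0],0.1],[1,[0,0,0],0.1],[1,[0,0,0],0],[1,[0,0,0],0]]' 80; python3 - <<'E'
from h import *
from workcell import sense
go([.503,-.2383,.071],-48);print(sense()["wrist_torque"])
E
```

```text
time: 23.55
eef_pos: [0.5024, -0.2396, 0.073]
orientation: [[0.055, -0.998, 0.002], [-0.998, -0.055, -0.001], [0.001, -0.001, -1.0]]
ft_force: [1.4, -2.7, 5.9]
finger_gap: 0.0114
t 23.55 tcp [ 0.5024 -0.2396  0.073 ] yaw -86.85 tilt 0.1 gap 0.0114 F [ 1.4 -2.7  5.9] j7 -1.37
roll -0.678 then tool shift [-0.0005 -0.0013  0.002 ]
[-0.38201772 -0.2646624   0.10232937]
```

```bash
python3 -m pendant '[[1,[0,0,0],0.1],[1,[0,0,0],0.1],[1,[0,0,0],0.1],[1,[0,0,0],0.1],[1,[0,0,0],0.1],[1,[0,0,0],0.1],[1,[0,0,0],0],[1,[0,0,0],0]]' 80; python3 - <<'E'
from h import *
from workcell import sense,capture
go([.503,-.2383,.071],-48);print(sense()["wrist_torque"])
for n in("wrist","scene"):
    c=capture(n);cv2.imwrite(f"pics/{n}11.png",c["pixels"][:,:,::-1] if n=="wrist" else cv2.resize(c["pixels"][160:320,200:400,::-1],None,fx=4,fy=3.75))
E
```

```text
time: 24.35
eef_pos: [0.5027, -0.239, 0.073]
orientation: [[-0.518, -0.855, 0.002], [-0.855, 0.518, -0.0], [-0.001, -0.002, -1.0]]
ft_force: [1.8, -0.9, 6.7]
finger_gap: 0.0115
t 24.35 tcp [ 0.5027 -0.239   0.073 ] yaw -121.21 tilt 0.11 gap 0.0115 F [ 1.8 -0.9  6.7] j7 -1.87
roll -1.278 then tool shift [-0.0003 -0.0007  0.002 ]
[-0.05435393 -0.45274622  0.08417207]
```

View pics/wrist11.png

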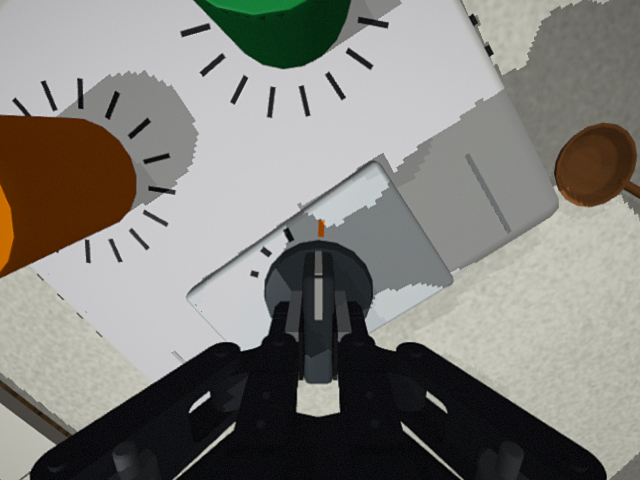

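View pics/scene11.png

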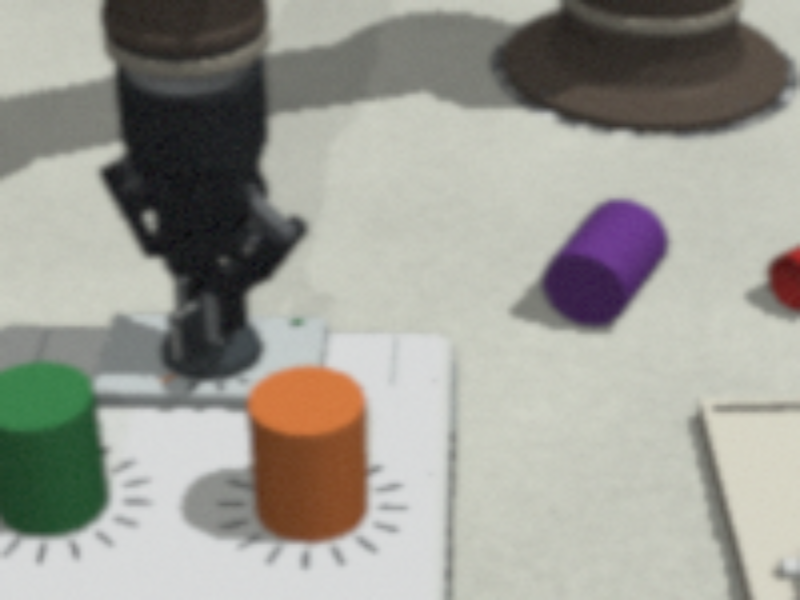

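```bash
python3 -m pendant '[[1,[0,0,0],0.02],[1,[0,0,0],0.02],[1,[0,0,0],0.02],[1,[0,0,0],0.02],[1,[0,0,0],0],[1,[0,0,0],0],[1,[0,0,0],0]]' 80; python3 - <<'E'
from h import *
from workcell import sense,capture
go([.503,-.2383,.071],-48);print(sense()["wrist_torque"])
c=capture("wrist");cv2.imwrite(f"pics/wrist12.png",c["pixels"][:,:,::-1])
c=capture("top");cv2.imwrite(f"pics/top12.png",c["pixels"][:,:,::-1])
E
```

```text
time: 25.15
eef_pos: [0.5027, -0.2389, 0.073]
orientation: [[-0.582, -0.813, 0.002], [-0.813, 0.582, -0.001], [-0.0, -0.002, -1.0]]
ft_force: [1.7, -0.5, 5.7]
finger_gap: 0.0111
t 25.15 tcp [ 0.5027 -0.2389  0.073 ] yaw -125.63 tilt 0.11 gap 0.0111 F [ 1.7 -0.5  5.7] j7 -1.94
roll -1.355 then tool shift [-0.0003 -0.0007  0.002 ]
[-0.20205402 -0.4563579   1.10827788]
```

View pics/wrist12.png

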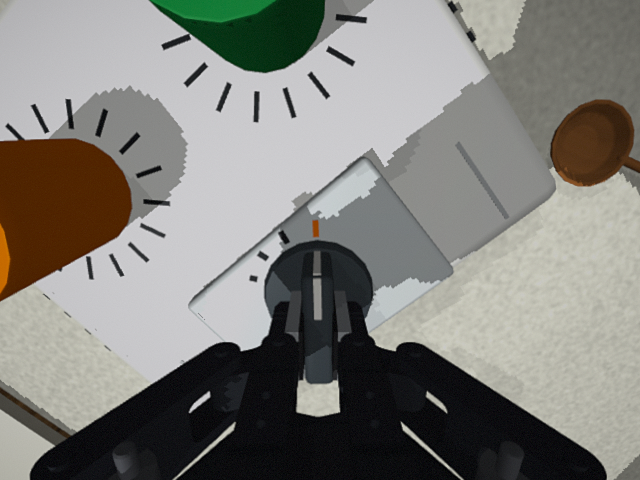

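View pics/top12.png

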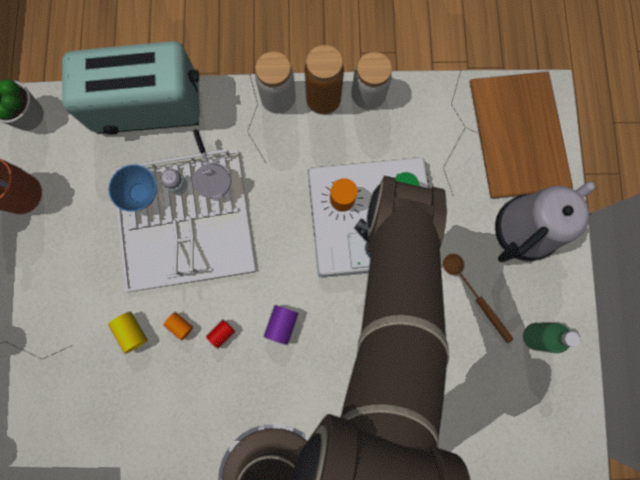

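```bash
python3 -m pendant '[[1,[0,0,0],-0.02],[1,[0,0,0],0],[1,[0,0,0],0]]' 80; python3 - <<'E'
from h import *
from workcell import sense,capture
go([.503,-.2383,.071],-48);print(sense()["wrist_torque"])
T=pickle.load(open("top0.pkl","rb"));c=capture("top")
d=np.abs(T["pixels"].astype(int)-c["pixels"]).sum(2)
for n,b in dict(bowl=(108,160,163,212),cellar=(160,185,163,192),poacher=(188,235,130,205),spoon=(440,515,250,345),kettle=(495,590,185,262)).items():print(n,np.median(d[b[2]:b[3],b[0]:b[1]]),(d[b[2]:b[3],b[0]:b[1]]>90).mean().round(3))
c=capture("scene");fitcyl(orange(c,[.615,-.165,.085]),[.615,-.165,.083,.08,1.5])
E
```

```text
time: 25.55
eef_pos: [0.5027, -0.2389, 0.073]
orientation: [[-0.567, -0.824, 0.002], [-0.824, 0.567, -0.0], [-0.001, -0.002, -1.0]]
ft_force: [1.2, -1.0, 5.3]
finger_gap: 0.0113
t 25.55 tcp [ 0.5027 -0.2389  0.073 ] yaw -124.55 tilt 0.11 gap 0.0113 F [ 1.2 -1.   5.3] j7 -1.92
roll -1.336 then tool shift [-0.0002 -0.0007  0.002 ]
[-0.1121991  -0.50762714  0.72197668]
bowl 41.0 0.001
cellar 54.0 0.0
poacher 58.0 0.004
spoon 86.0 0.475
kettle 46.0 0.014
centre [ 0.6173 -0.1661  0.0818] yaw,slope deg [-43.1  89.6] n 1126 med|r| 0.0006
```

```bash
python3 -c "
from workcell import close_job;print(close_job())"
```

```text
the job is handed in; nothing more can be done
None
```

The orange tumbler is standing mouth down over the empty peg. The dial is held in the boost position, and I handed the job in at 25.6 s with the gripper still closed on it.

- **How I turned the tumbler:** the tool can only roll about its own axis, so I pivoted the tumbler between the pads by pushing its lower rim against the dryer's front edge. I stood it mouth down on the deck, gripped it again, and lowered it over the peg. My first grip was too near the mouth, so I put it back in the rack and regripped before pivoting.
- **Tumbler check:** in the last scene picture it fits as upright to within 0.5°. Its centre height is 81.8 mm, against 82.5 mm expected. The wrist camera puts it within about 1 mm of the peg axis, with a height of 83.2 mm.
- **Dial check:** I turned it clockwise until the torque rose sharply at the end stop, with the pointer on the orange mark. I then backed off 0.02 rad, which left about 0.7 N m of wrist torque still pressing on the stop.
- **Everything else:** the bowl, salt cellar and poacher pictures match the start, and nothing looks displaced. The spoon area failed the picture comparison (about half its pixels changed). I put that down to the arm's shadow, since the spoon appears at the same pixels as at the start.

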